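Nest the turned pots

TASK

Three matching collared pots have come off the lathe. Nest the two loose ones into the one standing on the round board, one inside the other, so that all three make a single straight upright stack there with every collar seated on the rim below. Leave that bottom pot where it stands, and leave the straight-sided cup alone.

Things in the scene. Friction and masses are not known exactly. Their poses are not given: they have to be found in the camera images.
- pot_base_center (a point): Wooden pot upright on a fixed round dark board (diameter 150 mm, 15 thick). 100 mm high: the top 40 mm is a straight collar, 68 mm diameter, wall 4, mouth 60; below its flat shoulder the body tapers from 54 to 33 mm at the foot. A like pot enters foot first till its shoulder rests on this rim, 40 mm higher, with 3 mm play all round. Point: on the axis, 50 mm above the foot; z up along it.
- pot_a_center (a point): Loose wooden pot upright on the bench, same shape and size as pot_base (100 mm high, collar 68 mm wide and 40 mm tall, foot 33 mm), about 120 g. Gripped across the upper half of its collar, under 20 mm below the rim, so that fingers stay clear of the pot it goes into. Point: on the axis, half-way up, 50 mm above the foot; z up along it.
- pot_b_center (a point): Loose wooden pot upright on the bench, same in every way as pot_a, about 120 g. It may be nested before or after pot_a. Point: on the axis, half-way up, 50 mm above the foot; z up along it.
- cup_center (a point): Not part of the job: loose straight-sided wooden cup without collar, 68 mm diameter, 100 mm high, upright on the bench; it does not fit into the pots. Point: on its axis, half-way up, 50 mm above its foot. Also about: a wooden bowl 120 mm wide, 50 high, and a bottle 130 mm high; what is carried with its underside over 150 mm passes above all these.
There are look-alikes about, which are no part of the job. What is shaped like the part that bears pot_b_center but blue is not meant. Leave any blue look-alike of the part that bears pot_a_center alone.

How it is judged (in metres and radians):
On the way:
1. one loose pot is seated in the pot on the board (((z of pot_a_center in the frame of pot_base_center between 0.032 and 0.048 m and horizontal distance between pot_a_center and pot_base_center below 0.012 m) or (z of pot_b_center in the frame of pot_base_center between 0.032 and 0.048 m and horizontal distance between pot_b_center and pot_base_center below 0.012 m))), for 0.2 s.
At the end, for the whole second after the job is handed in: pot_a and pot_b, in either order, sit 40 mm and 80 mm (each within 8 mm) higher than pot_base and within 12 mm of its axis; all three are upright within 0.12 rad and at rest; pot_base is within 30 mm of where it started, still on its board (((z of pot_a_center in the frame of pot_base_center between 0.032 and 0.048 m and horizontal distance between each of pot_a_center, pot_b_center and pot_base_center below 0.012 m and z of pot_b_center in the frame of pot_base_center between 0.072 and 0.088 m) or (z of pot_b_center in the frame of pot_base_center between 0.032 and 0.048 m and horizontal distance between each of pot_b_center, pot_a_center and pot_base_center below 0.012 m and z of pot_a_center in the frame of pot_base_center between 0.072 and 0.088 m)) and angle between each of pot_a_center, pot_b_center, pot_base_center's own z axis and vertical below 0.12 rad and distance of pot_base_center from where it was at the start of the episode below 0.03 m and height (world z) of pot_base_center below 0.08 m and linear speed of each of pot_a, pot_b, pot_base below 0.02 m/s); the robot touches nothing.
It fails at once if the straight-sided cup is moved by more than 30 mm (distance of cup_center from where it was at the start of the episode above 0.03 m).
It also fails if it takes over 58 s, if anything falls off the work surface, if the arm or the gripper's body presses on something with over 40 N, if the wrist force passes 120 N, or if a joint passes its speed limit or range.

ROBOT

A 6-joint arm with a two-finger parallel gripper is mounted at the origin on the work surface. World frame = base frame: x ahead of the robot, y to its left, z up, the work surface at z = 0. Lengths are in mm, angles in degrees, forces in N, time in s.
With the tool pointing down it reaches from about 350 to 850 mm from the base axis. Payload 8.1 kg.
Tool frame: the origin (TCP) lies midway between the tips of the shut fingers; the grasp point (between the pads) lies 19 mm behind it (r.tcp_to_grasp is the distance from the TCP to the grasp point, in mm); z points along the fingers, y is the direction in which the jaws open and shut (so a half turn about z gives the same grasp; the last joint's range is limited). The gripper opens to 85 mm and grips with 20 to 120 N. Pads are 22 mm wide; open, the fingers measure 114 mm over their backs; the gripper's body (76 mm by 85 mm) begins 54 mm behind the grasp point. The pads swing forward as they close: fully open they stand 13 mm farther back than shut.
Start: joints at [70.565, 7.471, 85.268, -0, 87.261, -4.893], TCP at [150.628, 580.789, 198.992] pointing down, gripper open.
Joint ranges: [-169.43, 169.43], [-51.17, 129.36], [1.28, 143.12], [-76.62, 256.62], [0, 156.53], [-152.29, 152.29]. Speed limits (degrees/s): [136.94, 136.94, 159.86, 180, 180, 180].

INTERFACE

Orientations are given as [roll, pitch, yaw] about the fixed x, y, z axes, in that order (R = Rz(yaw) Ry(pitch) Rx(roll)).
In Python, from bench import r gives the robot as it stands.
- The arm moves only by the tool jog_arm, never from a script. Its argument "targets" is a list of rows, each a list of 7 numbers: the shift along the tool's x, y, z in m, then the turn, a rotation vector about the tool's x, y, z in rad, then the closure, from 0 (fully open) to 1 (shut). In form: [[dx, dy, dz, wx, wy, wz, claw], ...]. A call has 1 to 5 rows; each row is the pose to reach, as a shift and turn from the pose commanded when the call began, along the tool's axes at that moment; what a row does not reach only later rows make up. A row lasts 1/12 s, in which the tool goes at most 41.7 mm and 7.16 degrees, less where a joint would pass 70% of its speed; a pose out of reach is approached as far as the arm can. A call with a gripper value outside its range is refused whole. The fingers move at their own pace and stop on an object; "newtons" is the grip in N (left out, the last holds). Time passes only in rows, so rows that repeat a pose let the fingers close. It gives the time, the measured TCP pose, the force and the opening at its end, in the units of the state.
- r.sense(): the state, without advancing time (a new reading comes with each control period).
- r.snapshot(name): name is "scene" or "top" or "wrist"; returns a dict with "pixels" (420x560x3 uint8, red, green, blue), "fx", "fy", "cx", "cy" (pixels), "origin" and "attitude" of the camera in the world. Camera axes: x right, y down, z forward; pixel columns grow to the right and rows downward; lengths in mm; the calibration is good to about 2 mm. A picture is of the moment at which its call begins. There is no depth.
- r.hand_in(): hands the job in, once; it reports no verdict.
The state is a dict: "time": time; "joint_pos": joint angles; "qd": joint speeds; "joint_efforts": joint torques, N m; "tool_pos": TCP position; "tcp_rot": TCP orientation; "ft_force": force on the tool from outside, world axes, zero at the start; "wrist_torque": the same for the moment, N m; "finger_gap": finger opening in mm.
Only numpy, scipy, OpenCV 4.12 (cv2) and the standard library are available. Lean on these libraries where they do the work, as an engineer would, in place of code of your own. Each camera call takes 0.05 s, during which the arm holds its last target.

## Working session

There is one attempt and no reset: what is moved stays moved. The work goes in short steps, Python scripts to look and compute and a tool call to move; the robot and the scene stay as the last step left them, time stands still between calls to the robot, and variables do not carry over. Pictures are saved under pics/ and viewed, and the job is handed in when it is done.

Besides the shell and the picture viewer there is one more tool, called after "Emit:" as a command line: name --pt "numbers of a row" for each row, then --argument value for the rest. jog_arm: Moves the arm, as the interface text tells. Its arguments: {"type":"object","properties":{"targets":{"type":"array","items":{"type":"array","items":{"type":"number"}}},"newtons":{"type":"number"}},"required":["targets"]}

```bash
mkdir -p pics; ls; cat > h.py <<'E'
import numpy as np, cv2, pickle
from bench import r
def snap(n,out):
    s=r.snapshot(n); pickle.dump(s,open('pics/'+out+'.pkl','wb'))
    cv2.imwrite('pics/'+out+'.png',cv2.cvtColor(np.asarray(s['pixels']),cv2.COLOR_RGB2BGR)); return s
E
python3 - <<'E'
from h import *
for n in ["scene","top"]:
    s=snap(n,n+'0'); print({k:v for k,v in s.items() if k!='pixels'})
print(r.sense())
E
```

```text
pics
{'fx': 512.3535688076215, 'fy': 512.3535688076215, 'cx': 276.36601667872, 'cy': 208.96463667043605, 'origin': array([ 958.89501583, -450.43099158,  870.47254039]), 'attitude': array([-140.61625964,    0.70641558,   42.6796546 ])}
{'fx': 501.4689796150071, 'fy': 501.4689796150071, 'cx': 279.1727802343258, 'cy': 202.07828268534016, 'origin': array([ 449.94748699,  -15.19007332, 1161.89491145]), 'attitude': array([-176.02266865,    0.60533822,  -90.82365969])}
{'time': 0.1, 'joint_pos': array([ 7.05646012e+01,  7.51142126e+00,  8.53243258e+01, -1.64828746e-03,
        8.72616955e+01, -4.89470014e+00]), 'qd': array([-0.03021812, -0.09124653, -0.10625434,  0.07223034, -0.03726933,
        0.01750338]), 'joint_efforts': array([ 8.13306269e-04, -5.70954072e+01, -5.01940978e+01, -2.04888802e-04,
        8.15370935e-03,  8.13883889e-05]), 'tool_pos': array([150.45939676, 580.24939481, 198.03037967]), 'tcp_rot': array([-1.79902772e+02, -6.67399733e-03,  1.65459376e+02]), 'ft_force': array([-0.09393585, -0.66197488, -0.91298919]), 'wrist_torque': array([-0.02076873, -0.06529001, -0.03492268]), 'finger_gap': 84.98430627573298}
```

View pics/scene0.png

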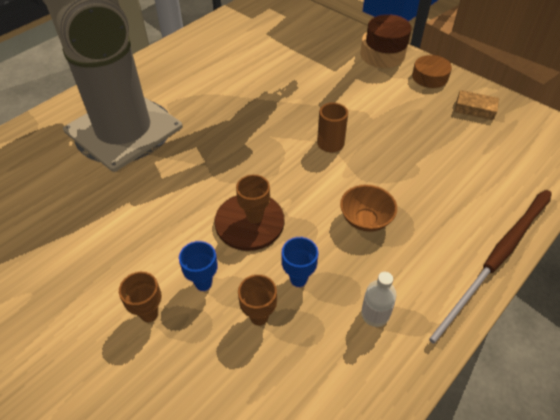

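View pics/top0.png

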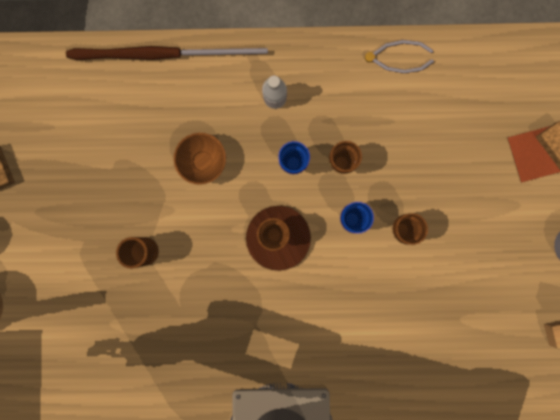

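Top view: base pot on the board at about (273,234), brown pots at (345,157) and (410,229), blue look-alikes at (294,158) and (357,217), cup at (133,252). I'll zoom in to fit the rims.

```bash
python3 - <<'E'
from h import *
t=cv2.imread('pics/top0.png'); s=cv2.imread('pics/scene0.png')
def c(im,u,v,h=26): return cv2.resize(im[v-h:v+h,u-h:u+h],(260,260),interpolation=cv2.INTER_CUBIC)
a=np.hstack([c(t,273,234),c(t,345,157),c(t,410,229)])
b=np.hstack([c(s,253,192),c(s,258,298),c(s,141,294)])
cv2.imwrite('pics/crop0.png',np.vstack([a,b]))
E
```

```text
(no output)
```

View pics/crop0.png

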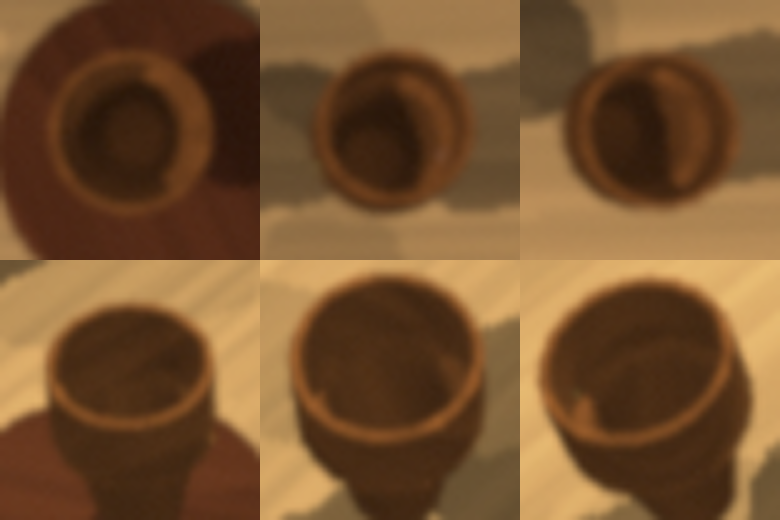

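```bash
cat >> h.py <<'E'
from scipy.spatial.transform import Rotation as R
from scipy.optimize import minimize
def proj(s,P):
    M=R.from_euler('xyz',s['attitude'],degrees=True).as_matrix()
    q=(np.atleast_2d(P)-s['origin'])@M
    return np.c_[s['fx']*q[:,0]/q[:,2]+s['cx'], s['fy']*q[:,1]/q[:,2]+s['cy']]
def unproj(s,u,v,z):
    M=R.from_euler('xyz',s['attitude'],degrees=True).as_matrix()
    d=M@np.array([(u-s['cx'])/s['fx'],(v-s['cy'])/s['fy'],1]); o=s['origin']
    return o+d*(z-o[2])/d[2]
A=np.linspace(0,2*np.pi,120,endpoint=False)
def circ(x,y,z,rad): return np.c_[x+rad*np.cos(A),y+rad*np.sin(A),0*A+z]
def samp(im,p): return cv2.remap(im,p[:,0].astype('f4')[None],p[:,1].astype('f4')[None],cv2.INTER_LINEAR)[0]
def fit(s,x0,z):
    im=cv2.GaussianBlur(np.asarray(s['pixels'])[:,:,0].astype('f4'),(0,0),.7)
    f=lambda p:-np.mean(samp(im,proj(s,circ(*p,z,32)))-samp(im,proj(s,circ(*p,z,26))))
    best=min((f((x0[0]+i,x0[1]+j)),x0[0]+i,x0[1]+j) for i in range(-20,21,2) for j in range(-20,21,2))
    m=minimize(f,best[1:],method='Nelder-Mead'); return m.x,-m.fun
def load(n): return pickle.load(open('pics/'+n+'.pkl','rb'))
E
python3 - <<'E'
from h import *
t=load('top0');s=load('scene0')
rows=[]
G={'base':((273,234),(253,192),115),'p1':((345,157),(258,295),100),'p2':((410,229),(141,293),100)}
ims={'t':cv2.imread('pics/top0.png'),'s':cv2.imread('pics/scene0.png')}
crops={'t':[],'s':[]}
for k,(a,b,z) in G.items():
    for nm,S,uv in (('t',t,a),('s',s,b)):
        g=unproj(S,*uv,z)[:2]; p,v=fit(S,g,z); print(k,nm,g.round(),p.round(1),round(v,1))
        h=26; im=cv2.resize(ims[nm][uv[1]-h:uv[1]+h,uv[0]-h:uv[0]+h],(260,260),interpolation=cv2.INTER_CUBIC)
        for rad,c in ((34,(0,255,0)),(30,(255,255,0))):
            q=((proj(S,circ(*p,z,rad))-np.array(uv)+h+.5)*5-.5).round().astype(np.int32)
            cv2.polylines(im,[q],True,c,1)
        crops[nm].append(im)
cv2.imwrite('pics/fit0.png',np.vstack([np.hstack(crops['t']),np.hstack(crops['s'])]))
for n,uv,z in (('blue1',(294,158),100),('blue2',(357,217),100),('board',(278,238),15),('cup',(133,252),100),('bowl',(200,159),50),('bottle',(274,80),130)):
    print(n,unproj(t,*uv,z).round())
E
```

```text
base t [456.   9.] [475.1  30.5] 16.5
base s [468.   0.] [455.6  11.7] 60.5
p1 t [ 618. -147.] [ 622.9 -149. ] 31.6
p1 s [ 629. -153.] [ 619.7 -146.4] 68.1
p2 t [ 463. -280.] [ 463.1 -284.3] 34.1
p2 s [ 477. -286.] [ 461.7 -281. ] 69.5
blue1 [618. -38. 100.]
blue2 [ 490. -169.  100.]
board [448.  -0.  15.]
cup [423. 306. 100.]
bowl [627. 171.  50.]
bottle [779.   2. 130.]
```

View pics/fit0.png

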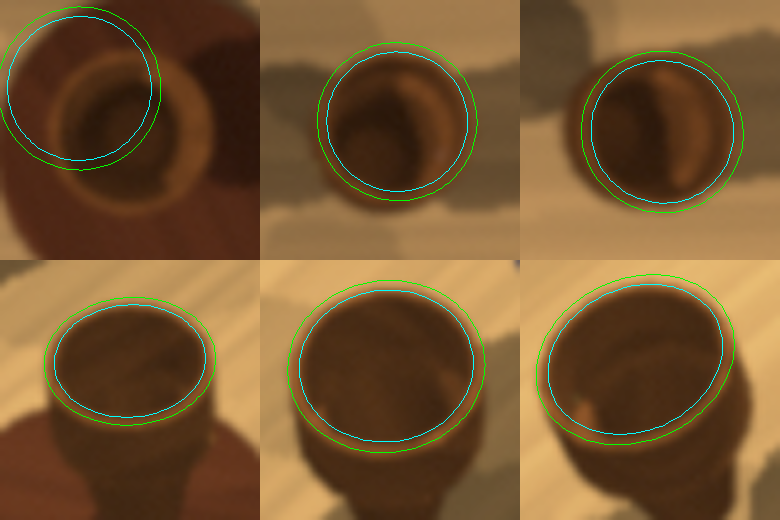

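```bash
cat >> h.py <<'E'
def fit2(s,x0,z,span=10):
    im=cv2.GaussianBlur(np.asarray(s['pixels'])[:,:,0].astype('f4'),(0,0),.5)
    def f(p):
        i,m,o=[samp(im,proj(s,circ(*p,z,q))) for q in (28.5,32,35.5)]
        return -np.mean(np.clip(m-i,-20,20)+np.clip(m-o,-20,20))
    best=min((f((x0[0]+i,x0[1]+j)),x0[0]+i,x0[1]+j) for i in range(-span,span+1) for j in range(-span,span+1))
    m=minimize(f,best[1:],method='Nelder-Mead'); return m.x,-m.fun
E
python3 - <<'E'
from h import *
t=load('top0');s=load('scene0')
G={'base':((273,234),(253,192),115),'p1':((345,157),(258,295),100),'p2':((410,229),(141,293),100)}
ims={'t':cv2.imread('pics/top0.png'),'s':cv2.imread('pics/scene0.png')}
crops={'t':[],'s':[]}
for k,(a,b,z) in G.items():
    for nm,S,uv in (('t',t,a),('s',s,b)):
        g=unproj(S,*a,z)[:2] if nm=='t' else g; p,v=fit2(S,unproj(t,*a,z)[:2],z); print(k,nm,p.round(1),round(v,1))
        h=26; im=cv2.resize(ims[nm][uv[1]-h:uv[1]+h,uv[0]-h:uv[0]+h],(260,260),interpolation=cv2.INTER_CUBIC)
        for rad,c in ((34,(0,255,0)),(30,(255,255,0))):
            q=((proj(S,circ(*p,z,rad))-np.array(uv)+h+.5)*5-.5).round().astype(np.int32)
            cv2.polylines(im,[q],True,c,1)
        crops[nm].append(im)
cv2.imwrite('pics/fit1.png',np.vstack([np.hstack(crops['t']),np.hstack(crops['s'])]))
E
```

```text
base t [456.4  10.1] 22.2
base s [456.5  10.7] 13.4
p1 t [ 622.3 -148.4] 11.9
p1 s [ 621.1 -146.8] 17.3
p2 t [ 463.7 -283.6] 11.8
p2 s [ 463.3 -281.3] 13.3
```

View pics/fit1.png

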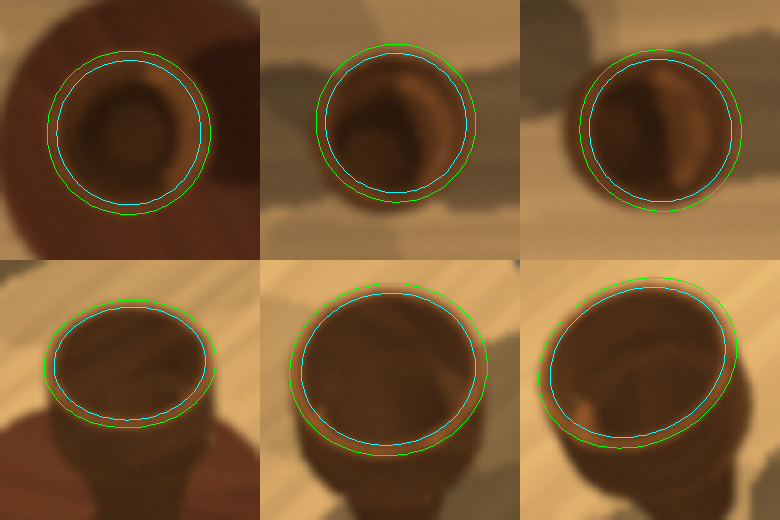

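```bash
cat >> h.py <<'E'
def go(xyz,yaw):
    s=r.sense(); M=R.from_euler('xyz',s['tcp_rot'],degrees=True)
    T=R.from_euler('xyz',[180,0,yaw],degrees=True)
    d=M.inv().apply(np.array(xyz)-s['tool_pos']); w=(M.inv()*T).as_rotvec()
    print('t',round(s['time'],2),'tcp',s['tool_pos'].round(1),s['tcp_rot'].round(2),'gap',round(s['finger_gap'],1),'F',s['ft_force'].round(1))
    print('d m',(d/1000).round(4),'w',w.round(4),'rows>=',round(max(np.linalg.norm(d)/41.7,np.degrees(np.linalg.norm(w))/7.16),1))
E
```

Emit:
jog_arm --pt "-0.029 -0.027 0 0 0 0.12 0" --pt "-0.058 -0.054 0 0 0 0.24 0" --pt "-0.087 -0.081 0 0 0 0.36 0" --pt "-0.116 -0.108 0 0 0 0.48 0" --pt "-0.145 -0.135 0 0 0 0.6 0"

```text
time: 0.52
tool_pos: [257.3, 411.9, 198.4]
tcp_rot: [-180.0, 0.0, 130.8]
ft_force: [0.7, 0.1, -0.4]
finger_gap: 85.1
```

```bash
python3 -c "
from h import *
go((620.7,-147,200),90)"
```

```text
t 0.52 tcp [257.3 411.9 198.4] [-1.7995e+02  2.0000e-02  1.3078e+02] gap 85.1 F [ 0.7  0.1 -0.4]
d m [-0.6605 -0.0899 -0.0014] w [-7.000e-04  6.000e-04  7.118e-01] rows>= 16.0
```

Emit:
jog_arm --pt "-0.04 -0.0054 0 0 0 0.12 0" --pt "-0.08 -0.0108 0 0 0 0.24 0" --pt "-0.12 -0.0162 0 0 0 0.36 0" --pt "-0.16 -0.0216 0 0 0 0.48 0" --pt "-0.2 -0.027 0 0 0 0.6 0"

```text
time: 0.93
tool_pos: [368.5, 243.4, 198.8]
tcp_rot: [-180.0, 0.0, 96.4]
ft_force: [0.0, 0.8, 0.2]
finger_gap: 85.2
```

```bash
python3 -c "
from h import *
go((620.7,-147,200),90)"
```

```text
t 0.93 tcp [368.5 243.4 198.8] [-180.      0.     96.38] gap 85.2 F [0.  0.8 0.2]
d m [-0.416   0.2072 -0.0012] w [-1.000e-04  0.000e+00  1.114e-01] rows>= 11.1
```

Emit:
jog_arm --pt "-0.036 0.018 0 0 0 0.11 0" --pt "-0.072 0.036 0 0 0 0.11 0" --pt "-0.108 0.054 0 0 0 0.11 0" --pt "-0.144 0.072 0 0 0 0.11 0" --pt "-0.18 0.09 0 0 0 0.11 0"

```text
time: 1.35
tool_pos: [479.0, 75.0, 198.8]
tcp_rot: [-180.0, -0.0, 90.4]
ft_force: [-0.5, 1.3, 0.1]
finger_gap: 85.5
```

Emit:
jog_arm --pt "-0.036 0.014 0 0 0 0 0" --pt "-0.072 0.028 0 0 0 0 0" --pt "-0.108 0.042 0 0 0 0 0" --pt "-0.144 0.056 0 0 0 0 0" --pt "-0.18 0.07 0 0 0 0 0"

```text
time: 1.77
tool_pos: [549.9, -104.5, 198.5]
tcp_rot: [-180.0, -0.0, 90.4]
ft_force: [1.5, 1.4, 0.8]
finger_gap: 85.6
```

```bash
python3 -c "
from h import *
s=snap('wrist','w0')
print({k:v for k,v in s.items() if k!='pixels'})
go((620.7,-147,200),90)"
```

```text
{'fx': 323.6711549346909, 'fy': 323.6711549346909, 'cx': 277.55180607279175, 'cy': 209.0705516290813, 'origin': array([549.64382343, -36.00664157, 373.77401618]), 'attitude': array([ 1.63993176e+02, -3.41969326e-02,  3.91943299e-01])}
t 1.82 tcp [ 551.2 -110.8  198. ] [-179.99    0.2    90.2 ] gap 85.4 F [-4.  -3.4 -0.4]
d m [-0.0364  0.0694 -0.0019] w [-0.0002  0.0035  0.0035] rows>= 1.9
```

View pics/w0.png

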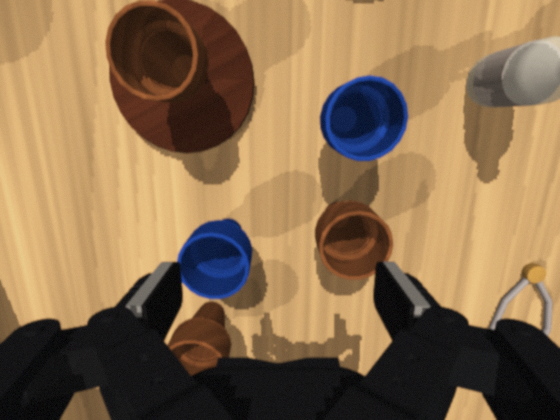

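The wrist view shows the brown pot's rim at about (354,241), the base pot's at (153,50) and a blue one at (215,260). I'll fit the brown rims here as a cross-check.

```bash
python3 -c "
from h import *
s=load('w0')
print(fit2(s,(621,-147),100), fit2(s,(456,10),115))
print(unproj(s,354,241,100),unproj(s,153,50,115))
im=cv2.imread('pics/w0.png')
for x,y,z in ((621,-147,100),(456.4,10.4,115)):
    cv2.polylines(im,[proj(s,circ(x,y,z,32)).round().astype(np.int32)],True,(0,255,0),1)
cv2.imwrite('pics/w0f.png',im)
"
```

```text
(array([ 621.98717538, -149.52330332]), np.float64(23.7144775390625)) (array([457.82290073,   9.404418  ]), np.float64(29.74852752685547))
[ 619.7895225  -144.16556292  100.        ] [458.70756472   9.76178201 115.        ]
```

View pics/w0f.png

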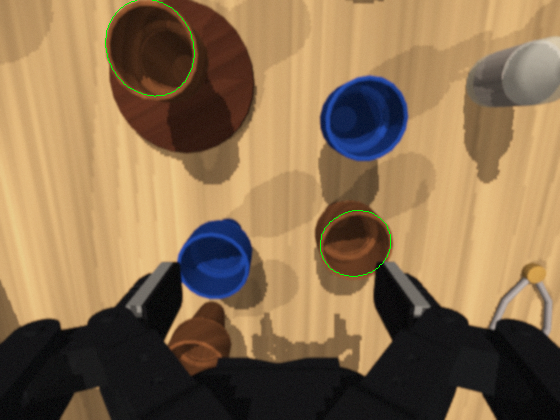

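Emit:
jog_arm --pt "-0.018 0.035 0 0 0 0 0" --pt "-0.036 0.07 0 0 0 0 0" --pt "-0.036 0.07 0 0 0 0 0" --pt "-0.036 0.07 0 0 0 0 0"

```text
time: 2.15
tool_pos: [619.9, -138.8, 195.4]
tcp_rot: [-179.7, -0.1, 90.3]
ft_force: [-0.3, 0.6, 0.1]
finger_gap: 85.4
```

```bash
python3 -c "
from h import *
s=snap('wrist','w1')
go((620.7,-147,66),90)
print(s['origin'],s['attitude'],fit2(s,(621,-147),100))
im=cv2.imread('pics/w1.png')
for x,y,z in ((621,-147,100),(463.5,-282.3,100)):
    cv2.polylines(im,[proj(s,circ(x,y,z,32)).round().astype(np.int32)],True,(0,255,0),1)
cv2.imwrite('pics/w1f.png',im)
"
```

```text
t 2.2 tcp [ 619.6 -138.1  197. ] [-1.7982e+02 -7.0000e-02  9.0370e+01] gap 85.7 F [-0.7  0.6  0.2]
d m [-0.009   0.0015  0.131 ] w [-0.0032 -0.0011  0.0065] rows>= 3.1
[620.50972362 -70.51230811 370.82197364] [164.06940709   0.2220353    0.33406793] (array([ 621.36702007, -149.5062942 ]), np.float64(17.51187515258789))
```

View pics/w1f.png

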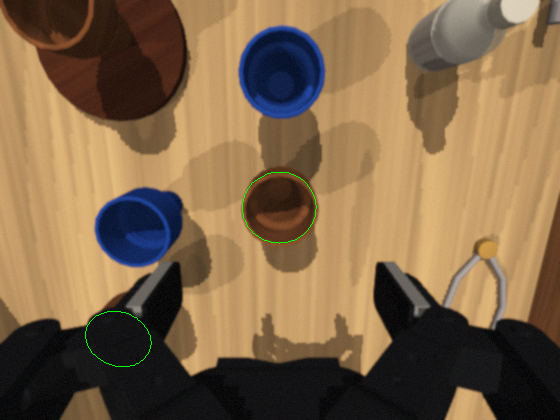

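The estimate matches: pot at about (621,-148). Descending in two stages.

Emit:
jog_arm --pt "-0.01 0.001 0.015 0 0 0 0" --pt "-0.01 0.001 0.045 0 0 0 0" --pt "-0.01 0.001 0.06 0 0 0 0" --pt "-0.01 0.001 0.06 0 0 0 0" --pt "-0.01 0.001 0.06 0 0 0 0"

```text
time: 2.62
tool_pos: [619.8, -147.7, 138.4]
tcp_rot: [-179.9, -0.0, 90.4]
ft_force: [-0.0, 0.6, 0.6]
finger_gap: 85.3
```

```bash
python3 -c "
from h import *
s=snap('wrist','w2')
go((621,-148,65),90)
im=cv2.imread('pics/w2.png')
for x,y,z in ((621,-148,100),):
    cv2.polylines(im,[proj(s,circ(x,y,z,32)).round().astype(np.int32)],True,(0,255,0),1)
cv2.imwrite('pics/w2f.png',im)
"
```

```text
t 2.67 tcp [ 621.  -148.   140.1] [1.7993e+02 3.0000e-02 9.0420e+01] gap 85.7 F [-0.1 -0.7  0.7]
d m [ 0.0001 -0.0001  0.0751] w [0.0012 0.0005 0.0074] rows>= 1.8
```

View pics/w2f.png

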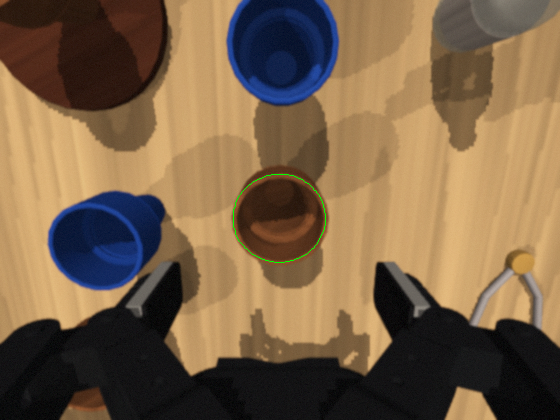

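The ring fits at (280,218). Descending to grasp height.

Emit:
jog_arm --pt "0 0 0.02 0 0 0.007 0" --pt "0 0 0.04 0 0 0.007 0" --pt "0 0 0.06 0 0 0.007 0" --pt "0 0 0.075 0 0 0.007 0" --pt "0 0 0.075 0 0 0.007 0"

```text
time: 3.08
tool_pos: [619.8, -147.6, 62.3]
tcp_rot: [-179.9, -0.0, 90.0]
ft_force: [-2.1, 0.7, -1.6]
finger_gap: 85.6
```

```bash
python3 -c "
from h import *
s=snap('wrist','w3');snap('scene','s3')
go((621,-148,65),90)
im=cv2.imread('pics/w3.png')
for x,y,z in ((621,-148,100),):
    cv2.polylines(im,[proj(s,circ(x,y,z,34)).round().astype(np.int32)],True,(0,255,0),1)
cv2.imwrite('pics/w3f.png',np.hstack([im[100:,100:460],cv2.resize(cv2.imread('pics/s3.png')[220:350,190:330],None,fx=2.46,fy=2.46)[:320,:344]]))
"
```

```text
t 3.18 tcp [ 621.8 -148.2   65.7] [1.7991e+02 3.0000e-02 9.0010e+01] gap 85.4 F [0.3 0.2 1. ]
d m [ 0.0002 -0.0008  0.0007] w [0.0016 0.0006 0.0002] rows>= 0.0
```

View pics/w3f.png

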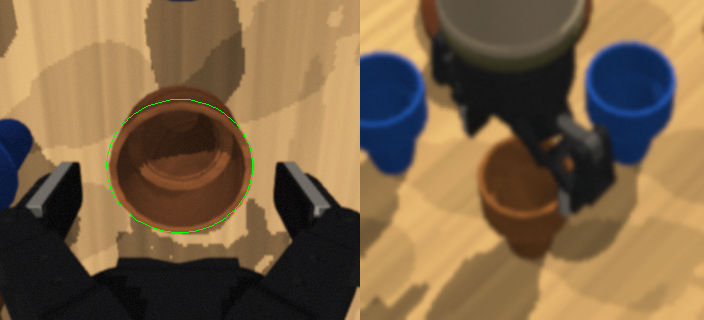

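```bash
python3 -c "
from h import *
s=load('w3'); print(s['origin'],s['attitude'])
for z in (65.7,78,90,97,105): print(z, proj(s,[[621.8+42.5,-148.2,z],[621.8-42.5,-148.2,z],[621.8+42.5,-148.2+11,z],[621.8+42.5,-148.2-11,z]]).round().tolist())
im=cv2.imread('pics/w3.png'); cv2.imwrite('pics/w3z.png',cv2.resize(im[230:350,110:460],None,fx=2.2,fy=2.2,interpolation=cv2.INTER_CUBIC))
"
```

```text
[620.32076308 -79.1670256  237.62485392] [1.64018492e+02 6.30808518e-02 2.07356021e-02]
65.7 [[355.0, 243.0], [206.0, 242.0], [356.0, 224.0], [354.0, 260.0]]
78 [[360.0, 251.0], [201.0, 251.0], [362.0, 232.0], [359.0, 270.0]]
90 [[366.0, 261.0], [195.0, 261.0], [368.0, 240.0], [365.0, 281.0]]
97 [[370.0, 267.0], [192.0, 267.0], [372.0, 246.0], [368.0, 288.0]]
105 [[375.0, 275.0], [187.0, 275.0], [377.0, 253.0], [373.0, 297.0]]
```

View pics/w3z.png

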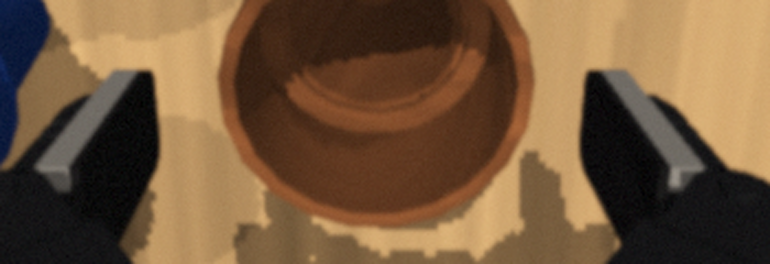

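```bash
python3 -c "
from h import *
s=load('s3')
im=cv2.imread('pics/s3.png'); c=cv2.resize(im[230:330,220:320],None,fx=6,fy=6,interpolation=cv2.INTER_CUBIC)
for z,col in ((66,(0,0,255)),(79,(0,255,255)),(95,(0,255,0)),(109,(255,255,0)),(147,(255,0,255))):
  for sx in (1,-1):
    q=proj(s,[[621.5+sx*42.7,-148+11,z],[621.5+sx*42.7,-148-11,z]])
    q=((q-[220,230]+.5)*6).astype(int); cv2.line(c,tuple(map(int,q[0])),tuple(map(int,q[1])),col,1)
cv2.imwrite('pics/s3z.png',c)
"
```

```text
(no output)
```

View pics/s3z.png

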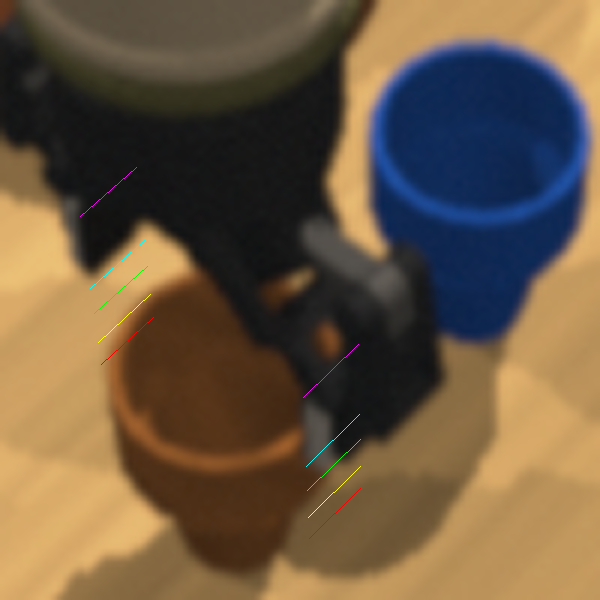

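```bash
python3 -c "
from h import *
print(r.tcp_to_grasp,[a for a in dir(r) if a[0]!='_']); print(r.sense())"
```

```text
18.700000000000003 ['PlanningError', 'hand_in', 'sense', 'snapshot', 'tcp_to_grasp']
{'time': 3.1833, 'joint_pos': array([-1.80008092e+01,  1.87593320e+01,  8.64708307e+01, -1.41826115e-03,
        7.46716053e+01, -1.80113352e+01]), 'qd': array([ 0.01738391, -0.79254493, -1.50628019,  0.02399405,  0.09494312,
        0.03978126]), 'joint_efforts': array([-3.09685478e-03, -6.19365907e+01, -4.52479291e+01, -3.42562904e-03,
       -5.35068638e-02, -2.86637012e-03]), 'tool_pos': array([ 621.79426473, -148.21776791,   65.6800502 ]), 'tcp_rot': array([1.79907005e+02, 3.16752357e-02, 9.00108740e+01]), 'ft_force': array([0.32358928, 0.15817206, 0.96813325]), 'wrist_torque': array([ 0.01315057,  0.00727129, -0.0147892 ]), 'finger_gap': 85.39880821160874}
```

Both cameras put the open fingertips at z≈109, above the rim, and not at about 79 as the stated geometry implies. I'll descend a little and look again.

Emit:
jog_arm --pt "0 0 0.01 0 0 0 0" --pt "0 0 0.02 0 0 0 0" --pt "0 0 0.02 0 0 0 0"

```text
time: 3.43
tool_pos: [620.3, -147.8, 42.4]
tcp_rot: [-179.9, -0.0, 90.0]
ft_force: [-0.0, 0.5, -0.8]
finger_gap: 85.4
```

```bash
cat >> h.py <<'E'
def look(tag,cx,cy,box=(220,230,100)):
    s=snap('scene','s'+tag); w=snap('wrist','w'+tag); go((cx,cy,60),90)
    im=cv2.imread('pics/s'+tag+'.png'); u,v,n=box; k=400/n
    c=cv2.resize(im[v:v+n,u:u+n],(400,400),interpolation=cv2.INTER_CUBIC)
    wi=cv2.imread('pics/w'+tag+'.png')[130:400,80:480]; wi=cv2.copyMakeBorder(wi,0,130,0,0,cv2.BORDER_CONSTANT)
    cv2.imwrite('pics/l'+tag+'.png',np.hstack([c,wi]))
E
python3 -c "
from h import *
look('4',621,-148)"
```

```text
t 3.53 tcp [ 620.6 -147.9   43.4] [-1.7994e+02 -2.0000e-02  9.0000e+01] gap 85.3 F [-0.3  0.4  0.1]
d m [-0.0001  0.0003 -0.0166] w [-0.0011 -0.0004 -0.    ] rows>= 0.4
```

View pics/l4.png

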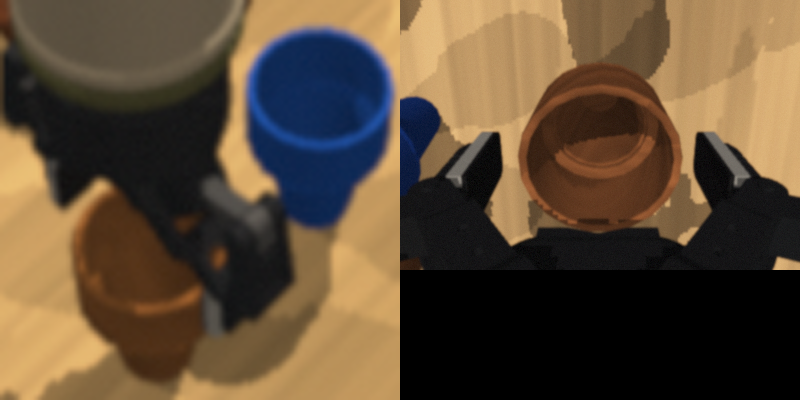

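Emit:
jog_arm --pt "0 0 0.004 0 0 0 0" --pt "0 0 0.007 0 0 0 0" --pt "0 0 0.007 0 0 0 0"

```text
time: 3.78
tool_pos: [620.7, -148.0, 36.3]
tcp_rot: [-180.0, -0.0, 90.0]
ft_force: [-0.1, 0.7, -0.2]
finger_gap: 85.6
```

Emit:
jog_arm --pt "0 0 0 0 0 0 0.1" --pt "0 0 0 0 0 0 0.2" --pt "0 0 0 0 0 0 0.3" --pt "0 0 0 0 0 0 0.4" --pt "0 0 0 0 0 0 0.5" --newtons 35

```text
time: 4.2
tool_pos: [621.4, -148.2, 37.4]
tcp_rot: [180.0, 0.0, 90.0]
ft_force: [1.4, -1.5, 2.3]
finger_gap: 65.5
```

```bash
python3 -c "
from h import *
look('5',621,-148)"
```

```text
t 4.3 tcp [ 621.4 -148.1   37.3] [1.7997e+02 1.0000e-02 9.0000e+01] gap 65.4 F [1.1 1.2 2.6]
d m [ 0.0001 -0.0004 -0.0227] w [0.0006 0.0002 0.    ] rows>= 0.5
```

View pics/l5.png

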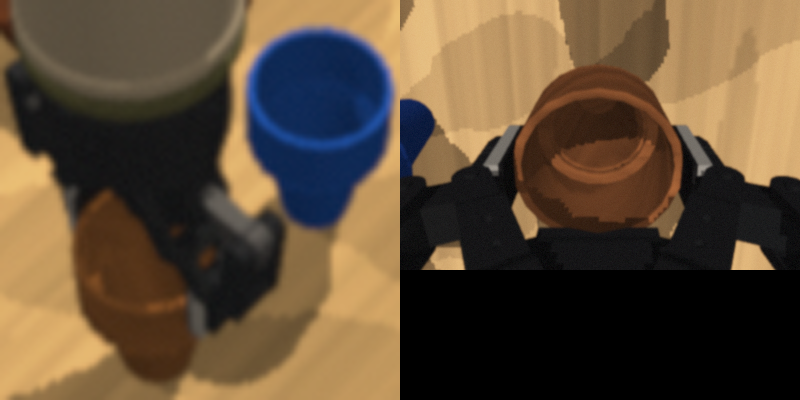

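Gripped: the gap stopped at 65 and the pads are on the collar. Lifting.

Emit:
jog_arm --pt "0 0 -0.01 0 0 0 0.5" --pt "0 0 -0.03 0 0 0 0.5" --pt "0 0 -0.06 0 0 0 0.5" --pt "0 0 -0.09 0 0 0 0.5" --pt "0 0 -0.12 0 0 0 0.5"

```text
time: 4.72
tool_pos: [620.5, -147.9, 158.3]
tcp_rot: [-179.9, -0.0, 90.0]
ft_force: [0.5, -0.1, -0.5]
finger_gap: 65.3
```

Emit:
jog_arm --pt "0 0 -0.03 0 0 0 0.5" --pt "0 0 -0.045 0 0 0 0.5" --pt "0 0 -0.055 0 0 0 0.5" --pt "0 0 -0.055 0 0 0 0.5"

```text
time: 5.05
tool_pos: [622.3, -148.4, 215.4]
tcp_rot: [179.8, 0.1, 90.0]
ft_force: [-0.2, 0.4, -0.4]
finger_gap: 65.4
```

```bash
python3 -c "
from h import *
look('6',456.4,10.4,(190,170,140))"
```

```text
t 5.15 tcp [ 620.7 -147.9  211.1] [-1.7994e+02 -2.0000e-02  9.0000e+01] gap 65.9 F [ 0.5  0.4 -2.1]
d m [ 0.1583 -0.1641  0.1513] w [-0.0011 -0.0003  0.    ] rows>= 6.6
```

View pics/l6.png

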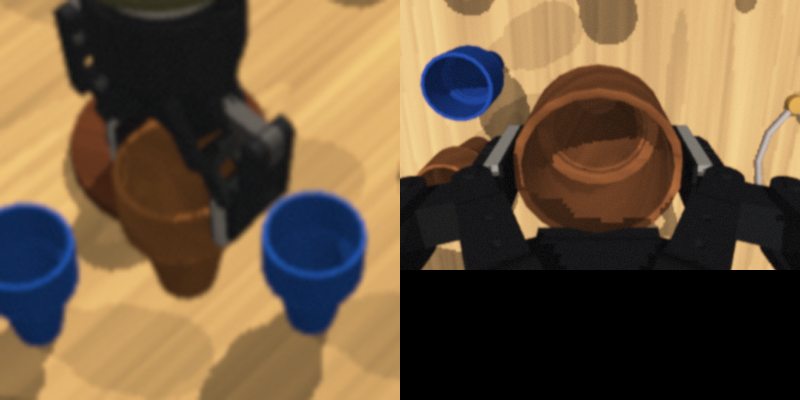

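The pot is held and upright, unchanged in the wrist view. Moving over the base.

Emit:
jog_arm --pt "0.015 -0.016 0 0 0 0 0.5" --pt "0.04 -0.042 0 0 0 0 0.5" --pt "0.066 -0.068 0 0 0 0 0.5" --pt "0.092 -0.095 0 0 0 0 0.5" --pt "0.118 -0.122 0 0 0 0 0.5"

```text
time: 5.57
tool_pos: [496.4, -29.0, 208.9]
tcp_rot: [-179.7, -0.0, 90.0]
ft_force: [0.3, 1.3, 0.4]
finger_gap: 65.4
```

Emit:
jog_arm --pt "0.02 -0.021 0 0 0 0 0.5" --pt "0.033 -0.034 0 0 0 0 0.5" --pt "0.04 -0.042 0 0 0 0 0.5" --pt "0.04 -0.042 0 0 0 0 0.5" --pt "0.04 -0.042 0 0 0 0 0.5"

```text
time: 5.98
tool_pos: [456.9, 9.8, 211.1]
tcp_rot: [-179.9, 0.0, 90.0]
ft_force: [-0.3, 0.3, -1.2]
finger_gap: 65.8
```

```bash
python3 -c "
from h import *
look('7',456.4,10.4,(190,100,140))
snap('top','t7'); t=cv2.imread('pics/t7.png'); cv2.imwrite('pics/t7z.png',cv2.resize(t[180:290,210:350],None,fx=5,fy=5,interpolation=cv2.INTER_CUBIC))"
```

```text
t 6.08 tcp [457.5   9.2 211.5] [-1.7996e+02  2.0000e-02  8.9970e+01] gap 65.3 F [ 0.7 -0.6 -1.3]
d m [ 0.0012 -0.001   0.1515] w [-0.0007  0.0003 -0.0006] rows>= 3.6
```

View pics/l7.png

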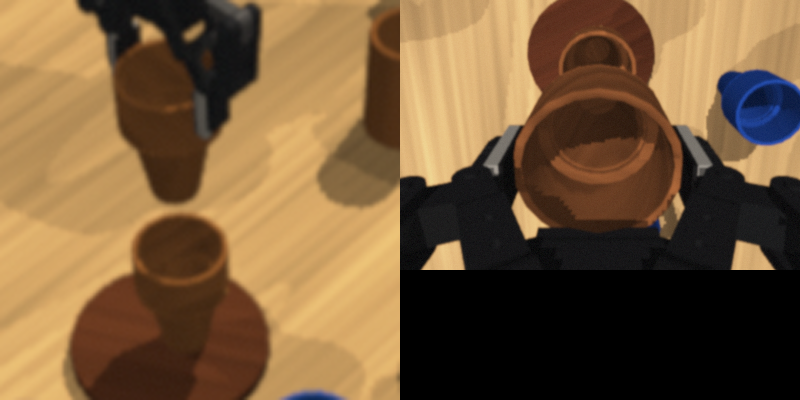

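View pics/t7z.png

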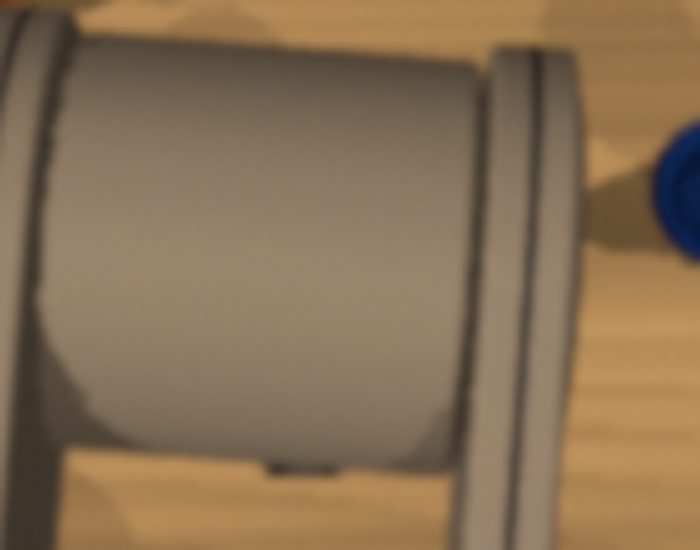

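```bash
python3 -c "
from h import *
s=load('s7'); im=cv2.imread('pics/s7.png'); u,v,n=215,95,80
c=cv2.resize(im[v:v+n,u:u+n],(640,640),interpolation=cv2.INTER_CUBIC)
f=lambda P:((proj(s,P)-[u,v]+.5)*8-.5).round().astype(np.int32)
for h,col in ((100,(0,255,0)),(60,(255,255,0))):
    cv2.polylines(c,[f(circ(457.5,9.2,174+h,34))],True,col,1)
cv2.polylines(c,[f(circ(457.5,9.2,174,16.5))],True,(0,0,255),1)
for z in (70,80):
    cv2.polylines(c,[f([[457.5+34,9.2+11,174+z],[457.5+34,9.2-11,174+z]])],False,(255,0,255),1)
    cv2.polylines(c,[f([[457.5-34,9.2+11,174+z],[457.5-34,9.2-11,174+z]])],False,(255,0,255),1)
cv2.imwrite('pics/s7z.png',c[:500])"
```

View pics/s7z.png

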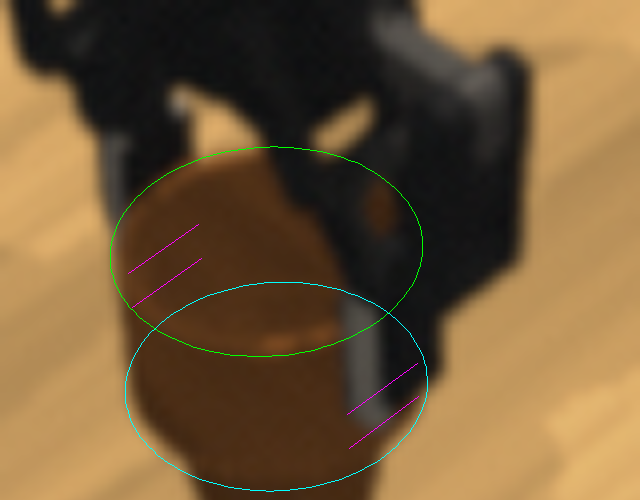

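```bash
python3 -c "
from h import *
s=load('w7'); c=cv2.imread('pics/w7.png')
print(fit2(s,(457.5,9.2),274,6),s['origin'])
for d,col in ((0,(0,255,0)),):
    for rad in (30,34): cv2.polylines(c,[proj(s,circ(457.5,9.2+d,274,rad)).round().astype(np.int32)],True,col,1)
    cv2.polylines(c,[proj(s,circ(456.5,10.5,115,32)).round().astype(np.int32)],True,(0,255,255),1)
sc=load('s7'); im=cv2.imread('pics/s7.png'); u,v,n=215,120,110
k=cv2.resize(im[v:v+n,u:u+n],(440,440),interpolation=cv2.INTER_CUBIC)
f=lambda P:((proj(sc,P)-[u,v]+.5)*4-.5).round().astype(np.int32)
cv2.polylines(k,[f(circ(457.5,9.2,174,16.5))],True,(0,0,255),1)
for rad in (34,30):cv2.polylines(k,[f(circ(456.5,10.5,115,rad))],True,(0,255,0),1)
cc=cv2.resize(c[110:370,170:400],None,fx=1.5,fy=1.5)[:400]
k=k[:cc.shape[0]]if k.shape[0]>cc.shape[0] else k
h=min(k.shape[0],cc.shape[0]);cv2.imwrite('pics/w7f.png',np.hstack([cc[:h],k[:h]]))"
```

```text
(array([457.37030804,   9.60084197]), np.float64(20.356861114501953)) [457.57463497  78.03470437 386.50270191]
```

View pics/w7f.png

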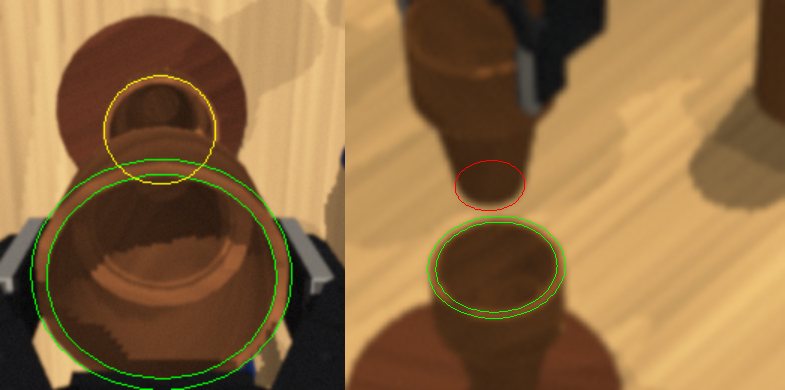

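```bash
python3 -c "
from h import *
s=load('w7'); im=cv2.GaussianBlur(np.asarray(s['pixels'])[:,:,0].astype('f4'),(0,0),.5)
a=np.radians(np.linspace(25,155,80))
C=lambda p,q:np.c_[p[0]+q*np.cos(a),p[1]+q*np.sin(a),0*a+115]
def f(p):
    i,m,o=[samp(im,proj(s,C(p,q))) for q in (28,32,36)]
    return -np.mean(np.clip(m-i,-30,30)+np.clip(m-o,-30,30))
b=sorted((f((456+i,9+j)),456+i,9+j) for i in range(-8,9) for j in range(-8,9))[:4]
print(b)
c=cv2.imread('pics/w7.png')
cv2.polylines(c,[proj(s,circ(b[0][1],b[0][2],115,30)).round().astype(np.int32)],True,(0,255,255),1)
cv2.polylines(c,[proj(s,circ(b[0][1],b[0][2],115,34)).round().astype(np.int32)],True,(0,255,255),1)
cv2.imwrite('pics/w7g.png',cv2.resize(c[110:230,210:350],None,fx=4,fy=4,interpolation=cv2.INTER_CUBIC))"
```

```text
[(np.float32(-60.0), 457, 8), (np.float32(-60.0), 457, 9), (np.float32(-60.0), 458, 9), (np.float32(-59.90627), 456, 9)]
```

View pics/w7g.png

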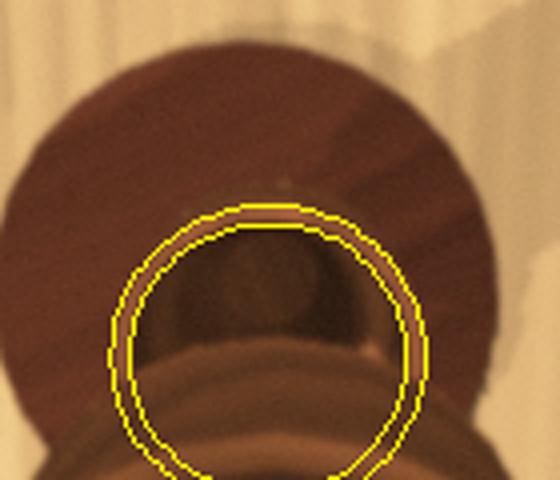

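Held pot and base are aligned within about 1 mm. Lowering.

Emit:
jog_arm --pt "0 0 0.015 0 0 0 0.5" --pt "0 0 0.035 0 0 0 0.5" --pt "0 0 0.055 0 0 0 0.5" --pt "0 0 0.07 0 0 0 0.5" --pt "0 0 0.08 0 0 0 0.5"

```text
time: 6.55
tool_pos: [456.5, 9.3, 129.7]
tcp_rot: [-179.8, -0.0, 89.9]
ft_force: [-0.0, -0.0, -1.4]
finger_gap: 65.7
```

Emit:
jog_arm --pt "0 0 0.006 0 0 0 0.5" --pt "0 0 0.012 0 0 0 0.5" --pt "0 0 0.018 0 0 0 0.5" --pt "0 0 0.022 0 0 0 0.5" --pt "0 0 0.022 0 0 0 0.5"

```text
time: 6.97
tool_pos: [457.0, 9.9, 109.5]
tcp_rot: [-180.0, -0.0, 90.0]
ft_force: [0.6, 0.8, -0.5]
finger_gap: 65.3
```

```bash
python3 -c "
from h import *
look('8',456.8,9.6,(190,130,140))"
```

```text
t 7.07 tcp [457.4   9.9 110.4] [179.97   0.    90.  ] gap 65.5 F [-0.   0.4 -0.3]
d m [-0.0003 -0.0006  0.0504] w [0.0005 0.0001 0.0001] rows>= 1.2
```

View pics/l8.png

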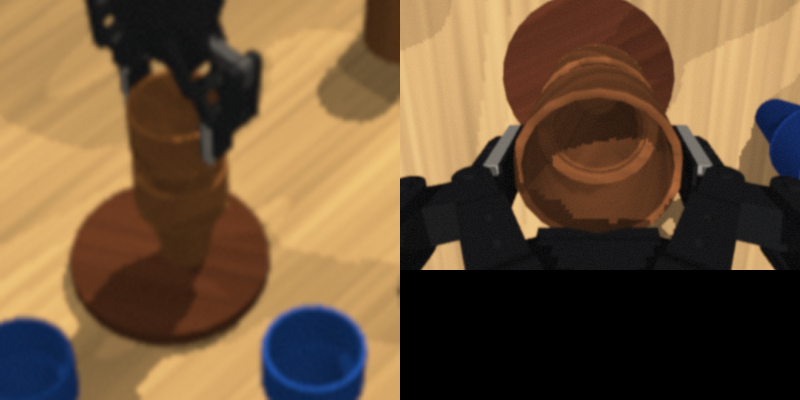

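Emit:
jog_arm --pt "0 0 0.004 0 0 0 0.5" --pt "0 0 0.008 0 0 0 0.5" --pt "0 0 0.012 0 0 0 0.5" --pt "0 0 0.015 0 0 0 0.5" --pt "0 0 0.015 0 0 0 0.5"

```text
time: 7.48
tool_pos: [456.5, 10.0, 94.0]
tcp_rot: [-179.9, -0.0, 90.0]
ft_force: [-0.4, -0.2, -2.0]
finger_gap: 65.7
```

Emit:
jog_arm --pt "0 0 0.001 0 0 0 0.5" --pt "0 0 0.002 0 0 0 0.5" --pt "0 0 0.002 0 0 0 0.5"

```text
time: 7.73
tool_pos: [457.1, 9.9, 92.9]
tcp_rot: [-180.0, 0.0, 90.0]
ft_force: [0.1, 0.6, -1.6]
finger_gap: 65.2
```

```bash
python3 -c "
from h import *
look('9',456.8,9.6,(190,130,140))"
```

```text
t 7.83 tcp [457.2  10.   93.1] [179.99  -0.    90.  ] gap 65.3 F [ 0.2 -0.5 -1. ]
d m [-0.0004 -0.0004  0.0331] w [ 0.0002 -0.      0.    ] rows>= 0.8
```

View pics/l9.png

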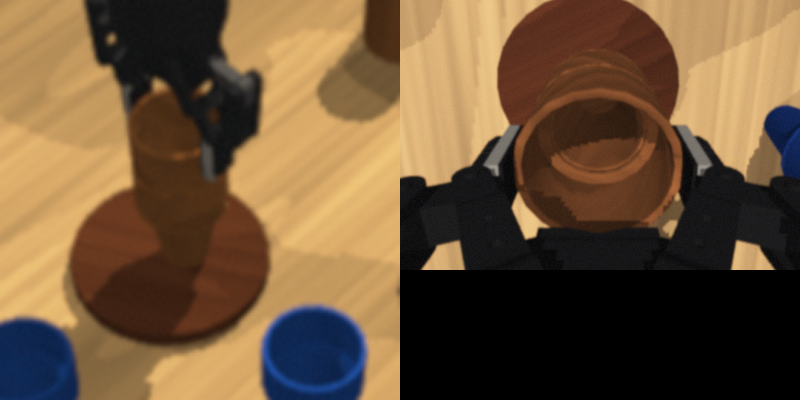

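Emit:
jog_arm --pt "0 0 0.0007 0 0 0 0.5" --pt "0 0 0.0014 0 0 0 0.5" --pt "0 0 0.0014 0 0 0 0.5"

```text
time: 8.08
tool_pos: [457.4, 9.9, 92.3]
tcp_rot: [180.0, 0.0, 90.0]
ft_force: [-2.7, 0.6, 4.1]
finger_gap: 65.5
```

Emit:
jog_arm --pt "0 0 0 0 0 0 0.2" --pt "0 0 0 0 0 0 0.15" --pt "0 0 0 0 0 0 0.1" --pt "0 0 0 0 0 0 0.0" --pt "0 0 0 0 0 0 0.0"

```text
time: 8.5
tool_pos: [457.1, 10.0, 91.5]
tcp_rot: [-180.0, -0.0, 90.0]
ft_force: [-0.8, -0.4, -0.1]
finger_gap: 85.5
```

Emit:
jog_arm --pt "0 0 0 0 0 0 0.0" --pt "0 0 -0.01 0 0 0 0.0" --pt "0 0 -0.03 0 0 0 0.0" --pt "0 0 -0.055 0 0 0 0.0" --pt "0 0 -0.08 0 0 0 0.0"

```text
time: 8.92
tool_pos: [456.6, 10.0, 172.8]
tcp_rot: [-179.9, -0.0, 90.0]
ft_force: [0.9, 0.8, -0.7]
finger_gap: 85.4
```

```bash
python3 -c "
from h import *
look('10',463.5,-282.3,(190,130,140))"
```

```text
t 9.02 tcp [460.2   9.7 177.4] [1.7952e+02 4.0000e-02 9.0000e+01] gap 85.7 F [ 1.4 -1.   1.3]
d m [-0.2919  0.0023  0.1176] w [0.0083 0.0008 0.    ] rows>= 7.5
```

View pics/l10.png

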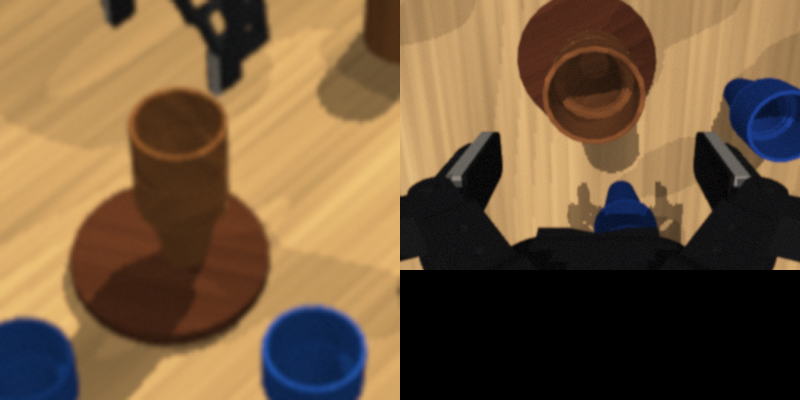

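First pot is seated, with the collars touching. Moving to the second pot.

Emit:
jog_arm --pt "-0.02 0 0 0 0 0 0" --pt "-0.055 0 0 0 0 0 0" --pt "-0.095 0.001 0 0 0 0 0" --pt "-0.135 0.002 0 0 0 0 0" --pt "-0.175 0.003 0 0 0 0 0"

```text
time: 9.43
tool_pos: [459.9, -166.6, 171.9]
tcp_rot: [180.0, 0.0, 90.0]
ft_force: [1.3, 0.6, 1.1]
finger_gap: 85.3
```

Emit:
jog_arm --pt "-0.04 0.001 0 0 0 0 0" --pt "-0.075 0.002 0 0 0 0 0" --pt "-0.1 0.003 0 0 0 0 0" --pt "-0.117 0.004 0 0 0 0 0" --pt "-0.117 0.004 0 0 0 0 0"

```text
time: 9.85
tool_pos: [463.5, -285.4, 171.4]
tcp_rot: [-180.0, 0.1, 89.8]
ft_force: [-0.5, -0.2, 0.5]
finger_gap: 85.3
```

Emit:
jog_arm --pt "0 0 0.02 0 0 0 0" --pt "0 0 0.04 0 0 0 0" --pt "0 0 0.05 0 0 0 0" --pt "0 0 0.05 0 0 0 0"

```text
time: 10.18
tool_pos: [462.4, -280.2, 118.5]
tcp_rot: [-179.8, -0.2, 90.0]
ft_force: [-0.2, 0.6, -0.8]
finger_gap: 85.6
```

```bash
python3 -c "
from h import *
w=load('w10'); print('nested',fit2(w,(457,10),155)); sc=load('s10'); print('nested scene',fit2(sc,(457,10),155))
s=snap('wrist','w11')
go((463.5,-282.3,36.5),90)
p,v=fit2(s,(463.5,-282.3),100); print(p,v)
im=cv2.imread('pics/w11.png')
cv2.polylines(im,[proj(s,circ(463.5,-282.3,100,34)).round().astype(np.int32)],True,(0,255,0),1)
cv2.polylines(im,[proj(s,circ(*p,100,34)).round().astype(np.int32)],True,(0,255,255),1)
cv2.imwrite('pics/w11f.png',im)
"
```

```text
nested (array([457.63100586,   9.71496582]), np.float64(27.40993309020996))
nested scene (array([457.41488798,  11.34623963]), np.float64(15.105574607849121))
t 10.23 tcp [ 463.2 -280.8  120.3] [-1.7985e+02 -1.2000e-01  9.0030e+01] gap 85.4 F [-0.5  0.4 -0.2]
d m [-0.0017  0.0005  0.0838] w [-0.0026 -0.0021  0.0005] rows>= 2.0
[ 465.29053361 -283.42672816] 15.739856719970703
```

View pics/w11f.png

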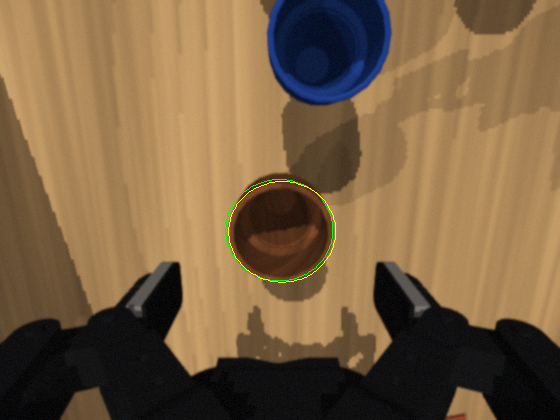

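Emit:
jog_arm --pt "-0.0018 0.0008 0.02 0 0 0 0" --pt "-0.0018 0.0008 0.045 0 0 0 0" --pt "-0.0018 0.0008 0.07 0 0 0 0" --pt "-0.0018 0.0008 0.083 0 0 0 0" --pt "-0.0018 0.0008 0.083 0 0 0 0"

```text
time: 10.65
tool_pos: [463.3, -282.4, 36.2]
tcp_rot: [-179.8, -0.2, 90.0]
ft_force: [-1.3, 0.7, 0.6]
finger_gap: 85.5
```

```bash
python3 -c "
from h import *
look('12',464,-282.5,(90,240,110))
print(fit2(load('w12'),(464,-282.5),100,6))"
```

```text
t 10.75 tcp [ 465.3 -283.9   39.6] [1.7998e+02 1.0000e-02 9.0010e+01] gap 85.4 F [0.6 0.3 0.9]
d m [ 0.0014 -0.0013 -0.0204] w [0.0003 0.0002 0.0002] rows>= 0.5
(array([ 463.63562008, -284.24353754]), np.float64(11.653545379638672))
```

View pics/l12.png

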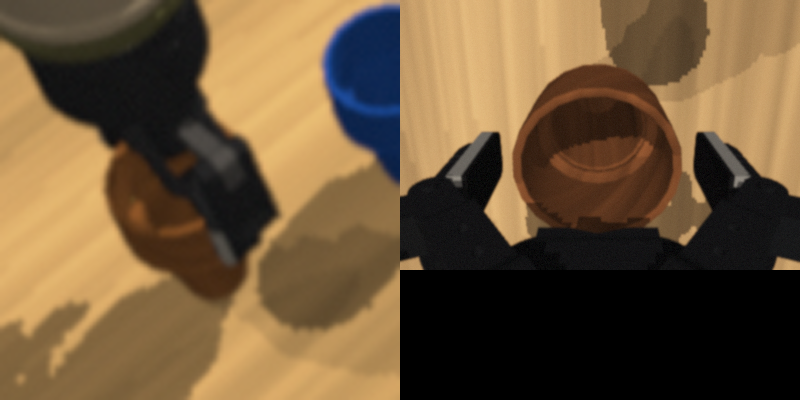

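Emit:
jog_arm --pt "0 -0.001 0.001 0 0 0 0" --pt "0 -0.001 0.001 0 0 0 0.1" --pt "0 -0.001 0.001 0 0 0 0.2" --pt "0 -0.001 0.001 0 0 0 0.3" --pt "0 -0.001 0.001 0 0 0 0.4" --newtons 35

```text
time: 11.17
tool_pos: [464.9, -284.9, 39.8]
tcp_rot: [179.9, 0.1, 90.0]
ft_force: [-1.5, 1.2, 7.6]
finger_gap: 67.7
```

Emit:
jog_arm --pt "0 0 0 0 0 0 0.5" --pt "0 0 0 0 0 0 0.5" --pt "0 0 0 0 0 0 0.5"

```text
time: 11.42
tool_pos: [464.9, -284.9, 39.8]
tcp_rot: [179.9, 0.1, 90.0]
ft_force: [-1.8, 0.3, 7.5]
finger_gap: 67.8
```

```bash
python3 -c "
from h import *
look('13',464,-282.5,(90,240,110))
print(fit2(load('w13'),(464,-282.5),100,6))"
```

```text
t 11.52 tcp [ 464.9 -284.9   39.8] [1.7988e+02 1.1000e-01 9.0000e+01] gap 67.7 F [-3.1  0.6  8.7]
d m [ 0.0023 -0.0009 -0.0202] w [ 0.0021  0.002  -0.    ] rows>= 0.5
(array([ 464.91328318, -284.52542053]), np.float64(27.12281036376953))
```

View pics/l13.png

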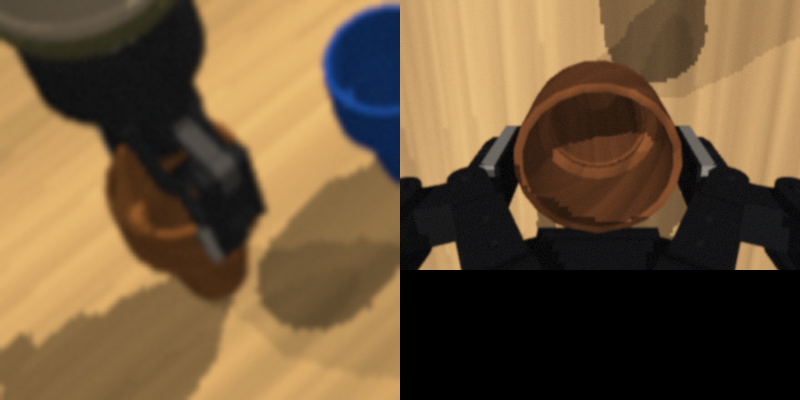

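Emit:
jog_arm --pt "0 0 -0.01 0 0 0 0.5" --pt "0 0 -0.03 0 0 0 0.5" --pt "0 0 -0.06 0 0 0 0.5" --pt "0 0 -0.09 0 0 0 0.5" --pt "0 0 -0.12 0 0 0 0.5"

```text
time: 11.93
tool_pos: [463.7, -283.6, 159.6]
tcp_rot: [180.0, -0.0, 90.0]
ft_force: [1.4, 0.0, -1.6]
finger_gap: 67.9
```

Emit:
jog_arm --pt "0 0 -0.03 0 0 0 0.5" --pt "0 0 -0.055 0 0 0 0.5" --pt "0 0 -0.07 0 0 0 0.5" --pt "0 0 -0.07 0 0 0 0.5" --pt "0 0 -0.07 0 0 0 0.5"

```text
time: 12.35
tool_pos: [464.5, -284.2, 228.9]
tcp_rot: [179.9, 0.1, 90.0]
ft_force: [0.8, 0.3, -1.7]
finger_gap: 67.5
```

```bash
python3 -c "
from h import *
look('14',457.4,9.8,(90,140,180))
s=r.sense(); t=s['tool_pos']; print(fit2(load('w14'),t[:2],t[2]+60.2,6))"
```

```text
t 12.45 tcp [ 463.3 -283.3  226.1] [-1.799e+02 -7.000e-02  9.000e+01] gap 67.4 F [-0.9  1.1 -1.2]
d m [ 0.2929 -0.0056  0.1665] w [-0.0017 -0.0013  0.    ] rows>= 8.1
(array([ 463.00665374, -284.16061245]), np.float64(28.00602912902832))
```

View pics/l14.png

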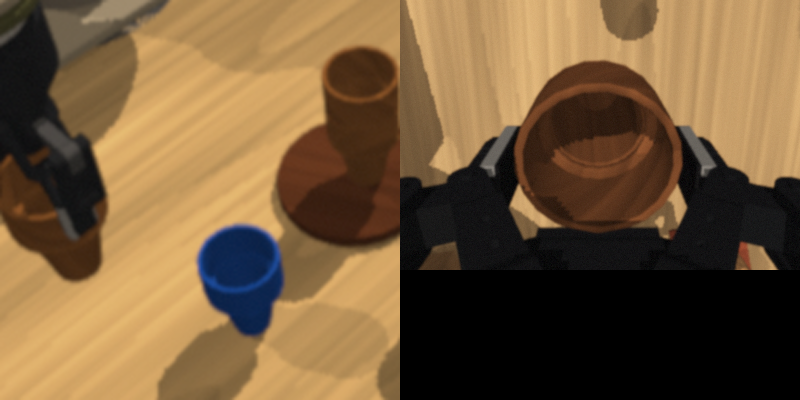

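Emit:
jog_arm --pt "0.02 0 0 0 0 0 0.5" --pt "0.05 -0.001 0 0 0 0 0.5" --pt "0.085 -0.002 0 0 0 0 0.5" --pt "0.12 -0.003 0 0 0 0 0.5" --pt "0.155 -0.003 0 0 0 0 0.5"

```text
time: 12.87
tool_pos: [459.4, -127.1, 225.3]
tcp_rot: [-179.8, -0.1, 89.9]
ft_force: [-0.3, 0.5, 0.0]
finger_gap: 67.6
```

Emit:
jog_arm --pt "0.035 -0.001 0 0 0 0 0.5" --pt "0.07 -0.002 0 0 0 0 0.5" --pt "0.1 -0.003 0 0 0 0 0.5" --pt "0.122 -0.003 0 0 0 0 0.5" --pt "0.137 -0.003 0 0 0 0 0.5"

```text
time: 13.28
tool_pos: [456.5, 10.6, 225.5]
tcp_rot: [-179.8, -0.1, 90.1]
ft_force: [-0.6, 0.4, -1.5]
finger_gap: 67.9
```

Emit:
jog_arm --pt "0 0 0 0 0 0 0.5" --pt "0 0 0 0 0 0 0.5" --pt "0 0 0 0 0 0 0.5"

```text
time: 13.53
tool_pos: [457.3, 7.7, 226.4]
tcp_rot: [-179.9, 0.0, 90.0]
ft_force: [0.3, -0.6, -1.3]
finger_gap: 68.0
```

```bash
python3 -c "
from h import *
look('15',457.4,9.8,(180,60,160))
s=r.sense(); t=s['tool_pos']; print(fit2(load('w15'),t[:2],t[2]+60.2,6))
sc=load('s15'); im=cv2.imread('pics/s15.png'); u,v,n=210,80,110
k=cv2.resize(im[v:v+n,u:u+n],(660,660),interpolation=cv2.INTER_CUBIC)
f=lambda P:((proj(sc,P)-[u,v]+.5)*6-.5).round().astype(np.int32)
cv2.polylines(k,[f(circ(t[0],t[1],t[2]-39.8,16.5))],True,(0,0,255),1)
for rad in (34,30):cv2.polylines(k,[f(circ(457.4,10.,155,rad))],True,(0,255,0),1)
cv2.imwrite('pics/s15z.png',k[:590])"
```

```text
t 13.63 tcp [457.6   7.3 226.9] [-1.7993e+02  1.0000e-02  8.9930e+01] gap 67.5 F [-0.4 -0.9 -0.7]
d m [ 0.0026 -0.      0.1669] w [-0.0012  0.0002 -0.0011] rows>= 4.0
(array([457.52143358,   7.82040477]), np.float64(27.13966941833496))
```

View pics/l15.png

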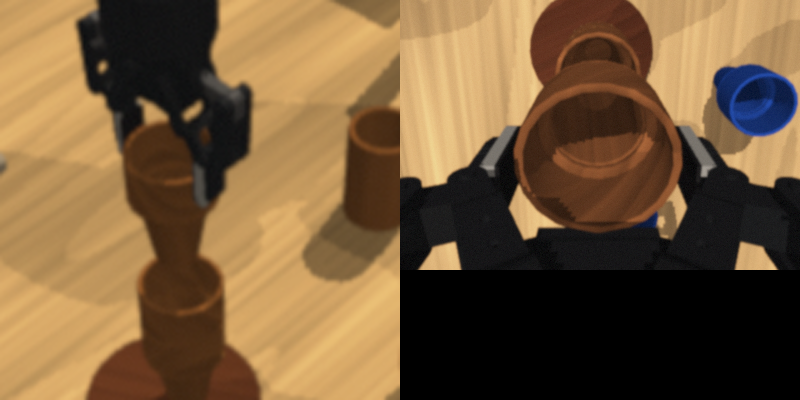

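View pics/s15z.png

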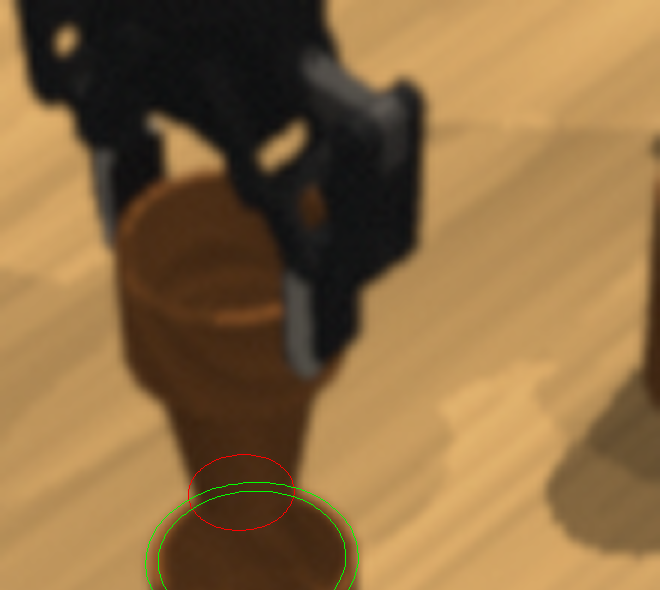

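Emit:
jog_arm --pt "0.0012 0 0.005 0 0 0 0.5" --pt "0.0024 0 0.018 0 0 0 0.5" --pt "0.0024 0 0.03 0 0 0 0.5" --pt "0.0024 0 0.042 0 0 0 0.5" --pt "0.0024 0 0.05 0 0 0 0.5"

```text
time: 14.05
tool_pos: [456.7, 10.5, 174.7]
tcp_rot: [-179.8, -0.0, 90.0]
ft_force: [0.3, -0.1, -1.2]
finger_gap: 67.5
```

Emit:
jog_arm --pt "0 0 0.005 0 0 0 0.5" --pt "0 0 0.01 0 0 0 0.5" --pt "0 0 0.015 0 0 0 0.5" --pt "0 0 0.02 0 0 0 0.5" --pt "0 0 0.02 0 0 0 0.5"

```text
time: 14.47
tool_pos: [457.5, 10.6, 156.6]
tcp_rot: [-179.9, -0.0, 90.0]
ft_force: [-0.3, -0.3, -1.9]
finger_gap: 67.7
```

```bash
python3 -c "
from h import *
look('16',457.4,9.8,(180,80,160))
s=r.sense(); t=s['tool_pos']; print(fit2(load('w16'),t[:2],t[2]+60.2,6))"
```

```text
t 14.57 tcp [458.   10.5 157.7] [180.   0.  90.] gap 67.6 F [ 0.3 -0.8 -0.3]
d m [-0.0007 -0.0006  0.0977] w [0.0001 0.     0.    ] rows>= 2.3
(array([457.65686172,  11.24098793]), np.float64(27.67830467224121))
```

View pics/l16.png

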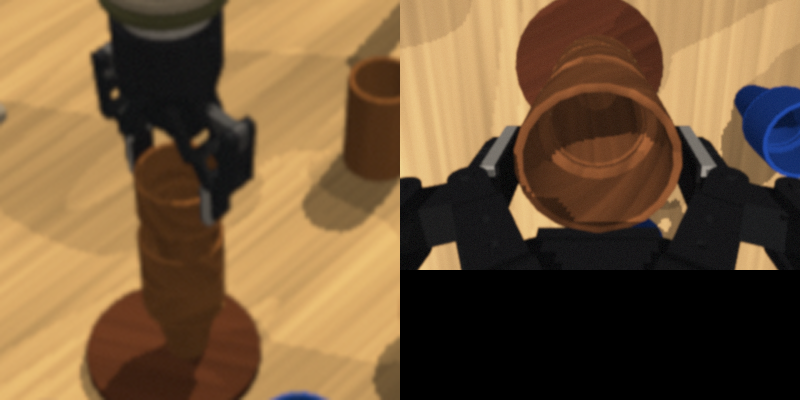

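Emit:
jog_arm --pt "-0.0008 -0.0003 0.005 0 0 0 0.5" --pt "-0.0008 -0.0003 0.01 0 0 0 0.5" --pt "-0.0008 -0.0003 0.015 0 0 0 0.5" --pt "-0.0008 -0.0003 0.019 0 0 0 0.5" --pt "-0.0008 -0.0003 0.019 0 0 0 0.5"

```text
time: 14.98
tool_pos: [456.8, 9.8, 137.2]
tcp_rot: [-179.9, -0.0, 90.0]
ft_force: [-0.2, 0.1, -1.2]
finger_gap: 68.0
```

Emit:
jog_arm --pt "0 0 0.001 0 0 0 0.5" --pt "0 0 0.002 0 0 0 0.5" --pt "0 0 0.002 0 0 0 0.5"

```text
time: 15.23
tool_pos: [457.7, 9.7, 136.6]
tcp_rot: [180.0, 0.0, 90.0]
ft_force: [-1.0, 0.3, -0.1]
finger_gap: 67.6
```

```bash
python3 -c "
from h import *
look('17',457.4,9.8,(190,80,120))"
```

```text
t 15.33 tcp [457.8   9.7 136.8] [179.98   0.    90.  ] gap 67.5 F [-0.3 -0.3 -0.9]
d m [ 0.0001 -0.0004  0.0768] w [0.0004 0.     0.    ] rows>= 1.8
```

View pics/l17.png

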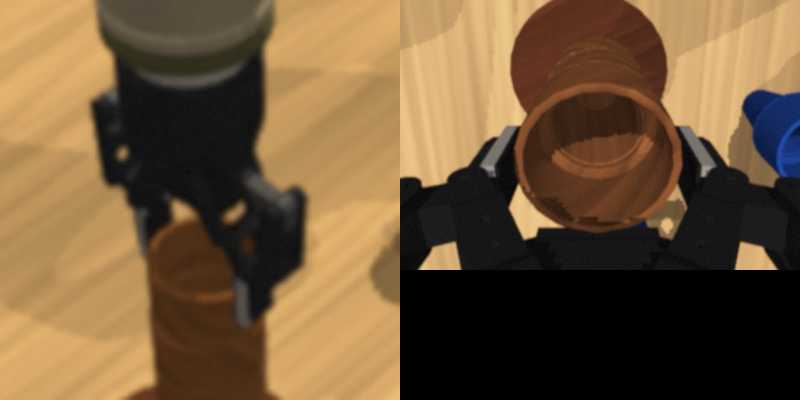

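Emit:
jog_arm --pt "0 0 0.0008 0 0 0 0.5" --pt "0 0 0.0016 0 0 0 0.5" --pt "0 0 0.0016 0 0 0 0.5"

```text
time: 15.58
tool_pos: [457.8, 9.7, 135.1]
tcp_rot: [180.0, 0.0, 90.0]
ft_force: [-0.3, 0.4, 0.2]
finger_gap: 67.5
```

Emit:
jog_arm --pt "0 0 0.0006 0 0 0 0.5" --pt "0 0 0.0012 0 0 0 0.5" --pt "0 0 0.0012 0 0 0 0.5"

```text
time: 15.83
tool_pos: [458.6, 9.7, 134.8]
tcp_rot: [179.9, 0.0, 90.0]
ft_force: [-0.8, -0.3, 4.2]
finger_gap: 68.0
```

Contact at 134.8 matches the expected seat height. Releasing and retreating.

Emit:
jog_arm --pt "0 0 0 0 0 0 0.2" --pt "0 0 0 0 0 0 0.15" --pt "0 0 0 0 0 0 0.1" --pt "0 0 0 0 0 0 0.0" --pt "0 0 0 0 0 0 0.0"

```text
time: 16.25
tool_pos: [457.2, 9.8, 133.3]
tcp_rot: [-179.9, -0.0, 90.0]
ft_force: [-0.0, 0.3, -0.5]
finger_gap: 85.5
```

Emit:
jog_arm --pt "0 0 0 0 0 0 0.0" --pt "0 0 -0.01 0 0 0 0.0" --pt "0 0 -0.03 0 0 0 0.0" --pt "0 0 -0.055 0 0 0 0.0" --pt "0 0 -0.085 0 0 0 0.0"

```text
time: 16.67
tool_pos: [456.5, 9.8, 219.0]
tcp_rot: [-179.8, -0.0, 90.0]
ft_force: [2.0, 0.5, 0.3]
finger_gap: 85.5
```

Emit:
jog_arm --pt "-0.02 0 -0.02 0 0 0 0.0" --pt "-0.05 0 -0.03 0 0 0 0.0" --pt "-0.09 0 -0.03 0 0 0 0.0" --pt "-0.11 0 -0.03 0 0 0 0.0" --pt "-0.12 0 -0.03 0 0 0 0.0"

```text
time: 17.08
tool_pos: [457.6, -112.9, 249.9]
tcp_rot: [179.9, 0.1, 89.9]
ft_force: [0.5, -0.1, -0.4]
finger_gap: 85.6
```

```bash
python3 -c "
from h import *
look('18',457.4,9.8,(180,80,160))
w=load('w18'); s=load('s18'); t=snap('top','t18')
for z in (195,155,115): print(z,'scene',fit2(s,(457,10),z,8),'wrist',fit2(w,(457,10),z,8),'top',fit2(t,(457,10),z,8))
im=cv2.imread('pics/s18.png'); u,v,n=200,100,120
k=cv2.resize(im[v:v+n,u:u+n],(600,600),interpolation=cv2.INTER_CUBIC)
f=lambda P:((proj(s,P)-[u,v]+.5)*5-.5).round().astype(np.int32)
for z in (195,155,115): cv2.polylines(k,[f(circ(457.2,10.3,z,34))],True,(0,255,0),1)
cv2.imwrite('pics/s18z.png',k)"
```

```text
t 17.18 tcp [ 457.5 -111.4  249.2] [180.     0.    89.85] gap 85.4 F [-0.6  0.1 -0. ]
d m [ 0.1212 -0.0005  0.1892] w [ 0.0001  0.     -0.0026] rows>= 5.4
195 scene (array([457.44467207,  12.36956683]), np.float64(13.833991050720215)) wrist (array([458.43052183,  12.14695521]), np.float64(15.120736122131348)) top (array([457.14881984,  11.5343356 ]), np.float64(26.249584197998047))
155 scene (array([449.9328804 ,   8.22657318]), np.float64(2.5400760173797607)) wrist (array([453.47352724,  15.3701363 ]), np.float64(15.222861289978027)) top (array([457.03297374,  13.49676868]), np.float64(22.150564193725586))
115 scene (array([449.92437914,   3.89836752]), np.float64(2.559743642807007)) wrist (array([458.29878802,  19.00876144]), np.float64(17.801668167114258)) top (array([456.96473174,  16.57521454]), np.float64(16.71514892578125))
```

View pics/l18.png

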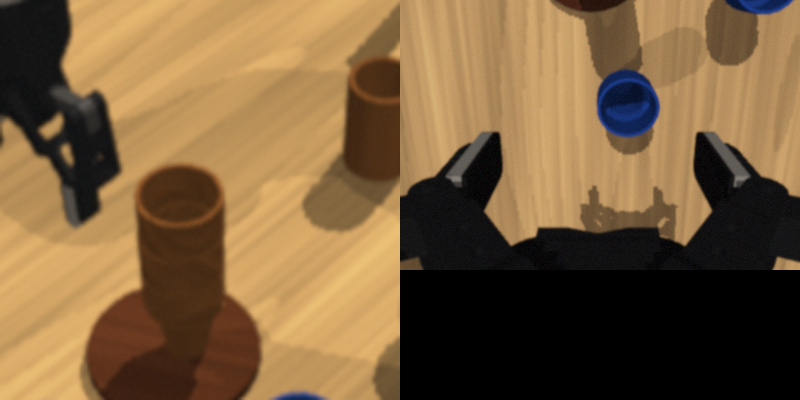

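View pics/s18z.png

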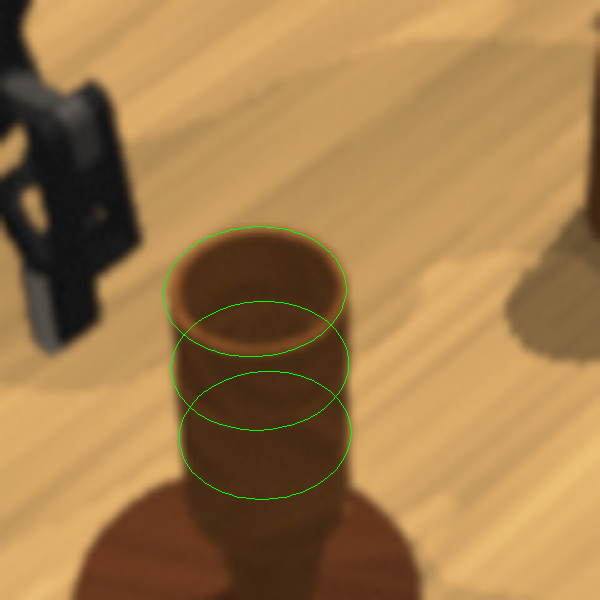

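View pics/t18.png

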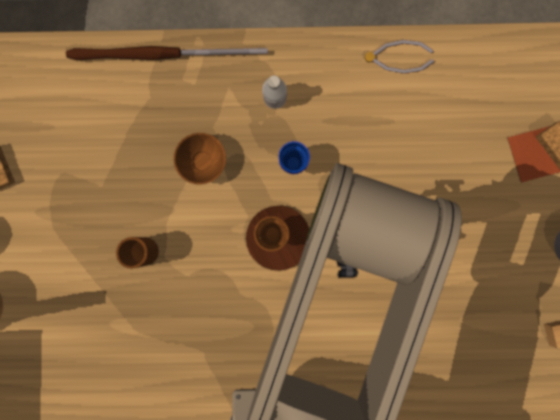

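The stack is straight. The top rim fits at z=195 with its axis within about 2 mm of the base, and the cup is in place at (133,252). Handing in once the arm has settled.

Emit:
jog_arm --pt "0 0 0 0 0 0 0.0" --pt "0 0 0 0 0 0 0.0" --pt "0 0 0 0 0 0 0.0"

```text
time: 17.48
tool_pos: [457.7, -109.1, 248.8]
tcp_rot: [-180.0, -0.0, 90.1]
ft_force: [-1.1, 0.3, -0.2]
finger_gap: 85.3
```

```bash
python3 -c "
from h import *
print(r.hand_in())"
```

```text
the job is handed in; nothing more can be done
None
```

I nested both loose brown pots into the pot on the board, one inside the other, and handed the job in at about 17.5 s. No verdict was reported.

**Seating:** each pot met about 4 N of contact at the expected height. After release, the first rim was fitted for z = 155 mm at (457.5, ~10). The top rim was fitted for z = 195 mm at about (457, 12), within roughly 2 mm of the base axis at (456.5, 10). The stack looked straight in the last scene picture, the gripper was clear of it, and the base pot stood within about 1–2 mm of its starting place as far as the earlier pictures show. The straight-sided cup was unmoved in the pictures, and I did not move the blue look-alikes.

**Checks that disagreed or failed:**
- **Fingertip height:** the cameras put the open fingertips about 43 mm behind the TCP, where the stated geometry implies about 13 mm. I set the grasp height from the pictures.
- **Grip opening:** the finger gap read 65.4 mm on the first pot and 67.7 mm on the second, though both collars are 68 mm.
- **Lower rims:** in the last pictures the rim fits for the two lower pots were meaningless, because the nested pots hide those rims. Their positions rest on the earlier fits and the contact heights.

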